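# Stow the large hole saw in the lower tier of the tool case

## Robot

A 6-joint arm with a two-finger parallel gripper is mounted at the origin on the work surface. World frame = base frame: x ahead of the robot, y to its left, z up, the work surface at z = 0. Lengths are in m, angles in rad, forces in N, time in s.
With the tool pointing down it reaches from about 0.2 to 0.875 m from the base axis. Payload 3.4 kg.
Tool frame: the origin (TCP) lies on the centre line of the jaws, within the pads' length; the fingertips stand 8 mm ahead of it and the grasp point (between the pads) lies 11 mm behind it; z points along the fingers, y is the direction in which the jaws open and shut (so a half turn about z gives the same grasp; the last joint's range is limited). The gripper opens to 94 mm and grips with 3 to 60 N. Pads are 16 mm wide; open, the fingers measure 119 mm over their backs; the gripper's body (75 mm by 177 mm) begins 78 mm behind the grasp point.
Start: joints at [-1.39, 0.276, 1.505, -0, 1.361, -0.121], TCP at [0.171, -0.549, 0.213] pointing down, gripper open.
Joint ranges: [-2.89, 2.89], [-0.75, 2.08], [0.22, 2.7], [-1.18, 4.32], [0.11, 2.71], [-2.7, 2.7]. Speed limits (rad/s): [2.57, 2.57, 3.14, 3.14, 3.14, 3.14].

## Interface

Orientations are given as a 3x3 rotation matrix whose columns are the frame's x, y, z axes.
In Python, from bench import r gives the robot as it stands.
- The arm moves only by the tool send_rows, never from a script. Its argument "increments" is a list of rows, each an object of numbers: "grip": the gripper's target within -1 to 1 (fully open at 1, half-way at 0, shut at -1); "x", "y", "z": the shift along the tool's x, y, z each as a share of 0.2 m, from -1 to 1; "wx", "wy", "wz": the turn, a rotation vector about the tool's x, y, z each as a share of pi rad, from -1 to 1. A call has 1 to 12 rows; each row is the pose to reach, as a shift and turn from the pose commanded when the call began, along the tool's axes at that moment, turning the shorter way round; what a row does not reach only later rows make up. A row lasts 1/8 s, in which the tool goes at most 62.5 mm and 10.7 degrees, less where a joint would pass 70% of its speed; a pose out of reach is approached as far as the arm can. A call with a number of a shift or a turn outside -1 to 1 is refused whole. A call with a gripper value outside its range is refused whole. The fingers move at their own pace and stop on an object; "squeeze" is the grip in N (left out, the last holds). Time passes only in rows, so rows that repeat a pose let the fingers close. It gives the time, the measured TCP pose, the force and the opening at its end, in the units of the state.
- r.get_obs(): the state, without advancing time (a new reading comes with each control period).
- r.snapshot(name): name is "scene" or "top"; returns a dict with "pixels" (384x512x3 uint8, red, green, blue), "vertical_fov" (degrees; the focal length in pixels is half the picture's height over the tangent of half this angle, whatever the lens; pixels are square), "cx", "cy" (the principal point, pixels), "R" (3x3) and "t" (3): a world point X has camera coordinates R X + t. Camera axes: x right, y down, z forward; pixel columns grow to the right and rows downward; lengths in m; the calibration is good to about 2 mm. A picture is of the moment at which its call begins. There is no depth.
- r.close_job(): hands the job in, once; it reports no verdict.
The state is a dict: "time": time; "q": joint angles; "joint_velocities": joint speeds; "joint_torque": joint torques, N m; "ee_pos": TCP position; "eef_rot": TCP orientation; "contact_force": force on the tool from outside, world axes, zero at the start; "moment": the same for the moment, N m; "opening": finger opening in m.
Only numpy, scipy, OpenCV 4.12 (cv2) and the standard library are available. Lean on these libraries where they do the work, as an engineer would, in place of code of your own. Each camera call takes 0.05 s, during which the arm holds its last target. There are 200 camera calls.

## Task

Lift the hinged divider flap of the open tool case by its pull tab and swing it back past upright, so that it stands open, leaning clear of the lower bay. Then take the largest of the three hole saws from the rubber mat and stand it, teeth down as it is now, on the floor of the bay that the flap was covering. Leave the flap open and the two smaller saws where they are.

Things in the scene. Friction and masses are not known exactly. Their poses are not given: they have to be found in the camera images.
- flap (a joint): Hinge angle (rad) of the aluminium divider flap of the tool case: 0 = closed, level over the lower bay; 1.57 = upright; 2.2 = stop. Starts 0 to 0.15. Stiff hinge: the flap (130 g) stays at any angle it is left; 2 to 3 N at the tab moves it. Flap 130 mm long (across the hinge), 205 mm wide, 4 mm thick; to open, its robot-side edge rises and swings away from the robot.
- tab (a point): Grip point of the flap's black pull tab, turning with the flap. Tab: 20 mm wide along the hinge (y), 12 mm thick (x), standing 42 mm off the flap's upper face, mid-width. The point is 30 mm off that face, 12 mm below the tab's top. Axes: z = normal of the upper face, +x from free edge to hinge. The hinge line, along y, lies 120 mm to +x and 32 mm to -z of it; opening is a positive turn about y.
- bay (a point): Centre of the lower bay's floor, the robot-side half of the black tool case (290 x 220 x 70 mm, fixed). Axes: x from the case's front to its rear, y along the hinge, z up. Bay 140 mm (x) by 210 mm (y) inside; floor 6 mm above the bench; walls 5 mm thick, 64 mm above the floor. Hinge line 70 mm to +x and 52 mm above this point. Behind it is a raised tray of sockets and bits, below the rim.
- saw_large_center (a point): Centre (half-way up) of the largest hole saw, the one to stow: a plain steel cup 46 mm in diameter and 42 mm high, 140 g, standing teeth down with its closed end and bore on top, on a 3 mm rubber mat. z is its axis, up.
- saw_medium_center (a point): Centre of the medium hole saw, same shape, 32 mm in diameter and 42 mm high, on the same mat. To be left alone.
- saw_small_center (a point): Centre of the small hole saw, same shape, 22 mm in diameter and 42 mm high, on the same mat. To be left alone.

How it is judged:
By the outcome, as a careful person would: the job done as asked, in the order asked, and still so for the second after the job is handed in, with the robot touching nothing.
It also fails if it takes over 58 s, if anything falls off the work surface, if the arm or the gripper's body presses on something with over 40 N, if the wrist force passes 120 N, or if a joint passes its speed limit or range.

## Working session

There is one attempt and no reset: what is moved stays moved. The work goes in short steps, Python scripts to look and compute and a tool call to move; the robot and the scene stay as the last step left them, time stands still between calls to the robot, and variables do not carry over. Pictures are saved under pics/ and viewed, about 8 in all and at most 12, crops included, and the job is handed in when it is done.

Besides the shell and the picture viewer there is one more tool, called as name(argument=value, ...) on one line, values as JSON. send_rows: Moves the arm, as the interface text tells. Its arguments: {"type":"object","properties":{"increments":{"type":"array","items":{"type":"object","properties":{"grip":{"type":"number"},"x":{"type":"number","minimum":-1,"maximum":1},"y":{"type":"number","minimum":-1,"maximum":1},"z":{"type":"number","minimum":-1,"maximum":1},"wx":{"type":"number","minimum":-1,"maximum":1},"wy":{"type":"number","minimum":-1,"maximum":1},"wz":{"type":"number","minimum":-1,"maximum":1}}}},"squeeze":{"type":"number"}},"required":["increments"]}

```bash
mkdir -p pics; ls; cat > h.py <<'E'
import numpy as np, cv2
from bench import r
def snap(name,fn):
    s=r.snapshot(name); cv2.imwrite('pics/'+fn,s['pixels'][:,:,::-1]); return s
def K(s):
    f=s['pixels'].shape[0]/2/np.tan(np.radians(s['vertical_fov'])/2); return f
def ray(s,u,v):
    R=np.array(s['R']);t=np.array(s['t']);f=K(s)
    d=R.T@np.array([(u-s['cx'])/f,(v-s['cy'])/f,1]); return -R.T@t,d
def onz(s,u,v,z):
    o,d=ray(s,u,v); return o+d*(z-o[2])/d[2]
def proj(s,X):
    c=np.array(s['R'])@np.array(X)+np.array(s['t']);f=K(s); return c[0]/c[2]*f+s['cx'],c[1]/c[2]*f+s['cy']
E
python3 - <<'E'
from h import *
import pickle
a=snap('scene','s0.png');b=snap('top','t0.png')
pickle.dump((a,b),open('s0.pkl','wb'))
cv2.imwrite('pics/b0.png',np.vstack([a['pixels'],b['pixels']])[:,:,::-1])
for s in(a,b): print(K(s),s['cx'],s['cy'],ray(s,s['cx'],s['cy']))
E
```

```text
pics
354.13969761694733 251.67702000152747 190.5692858754664 (array([ 0.85033067, -0.28563906,  0.6457031 ]), array([-0.46476847,  0.36056554, -0.80869201]))
454.48085513282905 255.98248547130768 189.698486454599 (array([ 0.45607438, -0.03721622,  0.93006185]), array([ 0.12255686,  0.00891349, -0.99242147]))
```

View pics/t0.png

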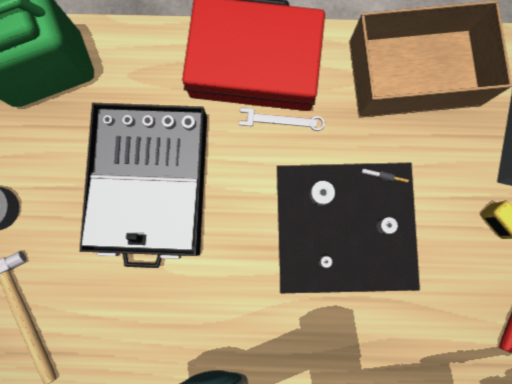

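View pics/s0.png

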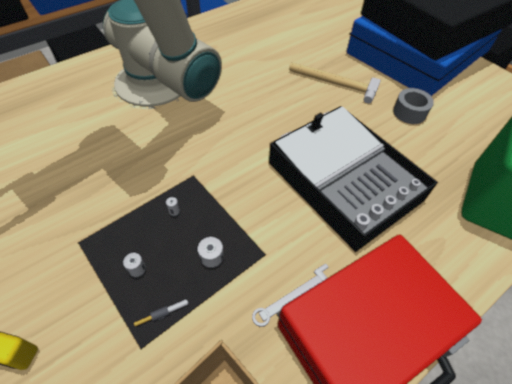

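Top view: the flap is the white panel (81–198, 177–252), with its dark tab near (136,239). The large saw is at (323,192), medium at (389,225) and small at (326,262). In the scene view the tab is near (317,122) and the large saw near (210,250).

```bash
python3 - <<'E'
from h import *
import pickle
a,b=pickle.load(open('s0.pkl','rb'))
for nm,s,rois in(('top',b,{'L':(300,175,350,212),'flap':(70,150,215,262)}),('scene',a,{'L':(190,228,232,275),'flap':(265,100,400,195)})):
    g=cv2.cvtColor(s['pixels'],cv2.COLOR_RGB2HSV)
    for k,(x0,y0,x1,y1) in rois.items():
        p=g[y0:y1,x0:x1]; m=((p[...,2]>(110 if k=='L' else 190))&(p[...,1]<40)).astype(np.uint8)
        c=max(cv2.findContours(m,cv2.RETR_EXTERNAL,cv2.CHAIN_APPROX_NONE)[0],key=cv2.contourArea)+np.array([x0,y0])
        if k=='L':
            print(nm,k,cv2.boundingRect(c),cv2.fitEllipse(c) )
        else:
            h=cv2.convexHull(c); q=cv2.approxPolyN(h,4)[0] ; print(nm,k,q.tolist(),[np.round(onz(s,u+0.,v+0.,.062),3).tolist() for u,v in q])
# saw top at z=.045 from top image: bright disc
g=cv2.cvtColor(b['pixels'],cv2.COLOR_RGB2HSV)
for z in (.045,.003): print(z,onz(b,323,192,z))
cr=lambda s,x0,y0,w,h,k:cv2.resize(s['pixels'][y0:y0+h,x0:x0+w],None,fx=k,fy=k,interpolation=cv2.INTER_CUBIC)
A=cr(b,75,170,130,100,3);B=cr(a,265,95,130,100,3);C=cr(b,295,165,130,100,3);D=cr(a,155,195,130,100,3)
cv2.imwrite('pics/c0.png',np.vstack([np.hstack([A,B]),np.hstack([C,D])])[:,:,::-1])
E
```

```text
top L (311, 181, 24, 23) ((322.65264892578125, 191.9744110107422), (22.562477111816406, 23.38760757446289), 114.4014663696289)
top flap [[196, 179], [190, 249], [82, 244], [91, 175]] [[0.581, 0.087, 0.062], [0.447, 0.093, 0.062], [0.451, 0.299, 0.062], [0.584, 0.291, 0.062]]
scene L (197, 237, 26, 23) ((209.7134552001953, 247.9261474609375), (22.308197021484375, 24.830629348754883), 79.22660827636719)
scene flap [[381, 145], [315, 186], [276, 142], [343, 107]] [[0.584, 0.288, 0.062], [0.582, 0.088, 0.062], [0.438, 0.1, 0.062], [0.442, 0.31, 0.062]]
0.045 [ 0.56408965 -0.16065636  0.045     ]
0.003 [ 0.56921544 -0.16651413  0.003     ]
```

View pics/c0.png

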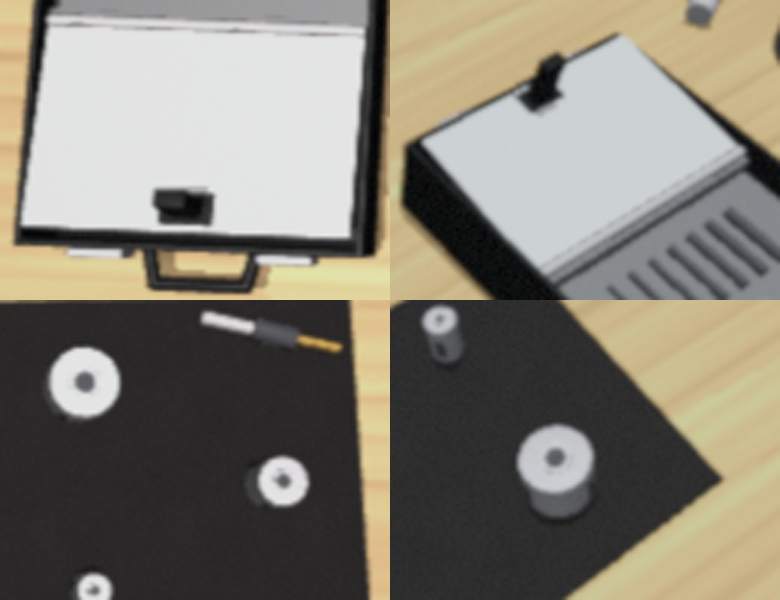

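```bash
cat >> h.py <<'E'
def tri(s1,p1,s2,p2):
    o1,d1=ray(s1,*p1);o2,d2=ray(s2,*p2);d1/=np.linalg.norm(d1);d2/=np.linalg.norm(d2)
    k=np.linalg.lstsq(np.c_[d1,-d2],o2-o1,rcond=None)[0];A=o1+k[0]*d1;B=o2+k[1]*d2
    return np.round((A+B)/2,4),round(float(np.linalg.norm(A-B)),4)
E
python3 - <<'E'
from h import *
import pickle
a,b=pickle.load(open('s0.pkl','rb'))
P={'bore':((323.3,192.3),(210.3,247.3)),'saw ell':((322.65,191.97),(209.71,247.93)),'tabtop':((131.7,236),(319,116)),
'free R':((75+351/3,170+238/3),(275.5,142)),'free L':((75+21/3,170+228/3),(265+(617-390)/3,95+36/3)),
'hinge R':((75+364/3,170+33/3),(265+(548-390)/3,95+276/3)),'hinge L':((75+48/3,170+22/3),(265+(746-390)/3,95+154/3)),
}
for k,(p,q) in P.items(): print(k,tri(b,p,a,q))
print(r.get_obs()['eef_rot'])
E
```

```text
bore (array([ 0.5643, -0.1601,  0.0445]), 0.0029)
saw ell (array([ 0.5645, -0.1602,  0.0425]), 0.0003)
tabtop (array([0.4685, 0.191 , 0.1146]), 0.002)
free R (array([0.4475, 0.0878, 0.0777]), 0.003)
free L (array([0.4473, 0.2933, 0.0743]), 0.0006)
hinge R (array([0.5814, 0.0908, 0.0548]), 0.0094)
hinge L (array([0.5836, 0.2973, 0.051 ]), 0.0071)
[[ 9.54805303e-01  2.97231776e-01 -3.23029068e-04]
 [ 2.97231900e-01 -9.54803934e-01  1.62665028e-03]
 [ 1.75062726e-04 -1.64914885e-03 -9.99998625e-01]]
```

send_rows(increments=[{"x": 0.3,"y": -0.3,"wz": 0.05,"grip": 1},{"x": 0.6,"y": -0.6,"wz": 0.096,"grip": 1},{"x": 1,"y": -1,"wz": 0.096,"grip": 1},{"x": 1,"y": -1,"wz": 0.096,"grip": 1},{"x": 1,"y": -1,"wz": 0.096,"grip": 1},{"x": 1,"y": -1,"wz": 0.096,"grip": 1}])

```text
invalid input
```

send_rows(increments=[{"x": 0.4,"y": -1,"grip": 1},{"x": 0.4,"y": -1,"grip": 1},{"x": 0.4,"y": -1,"grip": 1},{"x": 0.4,"y": -1,"grip": 1},{"x": 0.4,"y": -1,"grip": 1}])

```text
invalid input
```

send_rows(increments=[{"x": 0.4,"y": -1,"grip": 1},{"x": 0.4,"y": -1,"grip": 1},{"x": 0.4,"y": -1,"grip": 1},{"x": 0.4,"y": -1,"grip": 1},{"x": 0.4,"y": -1,"grip": 1}])

```text
invalid input
```

send_rows(increments=[{"x": 0.3,"y": -0.3,"z": 0,"wx": 0,"wy": 0,"wz": 0.05,"grip": 1},{"x": 0.6,"y": -0.6,"z": 0,"wx": 0,"wy": 0,"wz": 0.096,"grip": 1},{"x": 1,"y": -1,"z": 0,"wx": 0,"wy": 0,"wz": 0.096,"grip": 1},{"x": 1,"y": -1,"z": 0,"wx": 0,"wy": 0,"wz": 0.096,"grip": 1},{"x": 1,"y": -1,"z": 0,"wx": 0,"wy": 0,"wz": 0.096,"grip": 1},{"x": 1,"y": -1,"z": 0,"wx": 0,"wy": 0,"wz": 0.096,"grip": 1}])

```text
time: 0.85
ee_pos: [0.3028, -0.2967, 0.2134]
eef_rot: [[1.0, 0.004, -0.0], [0.004, -1.0, 0.0], [-0.0, -0.0, -1.0]]
contact_force: [-0.2, -1.1, -0.1]
opening: 0.094
```

send_rows(increments=[{"x": 0.4,"y": -1,"z": 0,"wx": 0,"wy": 0,"wz": 0,"grip": 1},{"x": 0.4,"y": -1,"z": 0,"wx": 0,"wy": 0,"wz": 0,"grip": 1},{"x": 0.4,"y": -1,"z": 0,"wx": 0,"wy": 0,"wz": 0,"grip": 1},{"x": 0.4,"y": -1,"z": 0,"wx": 0,"wy": 0,"wz": 0,"grip": 1}])

```text
time: 1.35
ee_pos: [0.3831, -0.0975, 0.2134]
eef_rot: [[1.0, 0.002, 0.0], [0.002, -1.0, -0.0], [0.0, 0.0, -1.0]]
contact_force: [1.4, -0.6, -0.1]
opening: 0.0942
```

send_rows(increments=[{"x": 0.4,"y": -1,"z": 0,"wx": 0,"wy": 0,"wz": 0,"grip": 1},{"x": 0.4,"y": -1,"z": 0,"wx": 0,"wy": 0,"wz": 0,"grip": 1},{"x": 0.4,"y": -1,"z": 0,"wx": 0,"wy": 0,"wz": 0,"grip": 1},{"x": 0.4,"y": -1,"z": 0,"wx": 0,"wy": 0,"wz": 0,"grip": 1}])

```text
time: 1.85
ee_pos: [0.4642, 0.1029, 0.213]
eef_rot: [[1.0, 0.002, 0.0], [0.002, -1.0, -0.0], [0.0, 0.0, -1.0]]
contact_force: [0.5, 0.1, -0.1]
opening: 0.0937
```

send_rows(increments=[{"x": 0,"y": -0.44,"z": 0.2,"wx": 0,"wy": -0.038,"wz": 0,"grip": 1},{"x": 0,"y": -0.44,"z": 0.2,"wx": 0,"wy": -0.038,"wz": 0,"grip": 1},{"x": 0,"y": -0.44,"z": 0.2,"wx": 0,"wy": -0.038,"wz": 0,"grip": 1},{"x": 0,"y": -0.44,"z": 0.2,"wx": 0,"wy": -0.038,"wz": 0,"grip": 1}])

```text
time: 2.35
ee_pos: [0.463, 0.1879, 0.1735]
eef_rot: [[0.993, -0.001, -0.119], [-0.001, -1.0, -0.001], [-0.119, 0.001, -0.993]]
contact_force: [0.3, 0.7, -0.0]
opening: 0.0939
```

send_rows(increments=[{"x": 0.03,"y": -0.015,"z": 0.15,"wx": 0,"wy": 0,"wz": 0,"grip": 1},{"x": 0.061,"y": -0.015,"z": 0.3,"wx": 0,"wy": 0,"wz": 0,"grip": 1},{"x": 0.061,"y": -0.015,"z": 0.38,"wx": 0,"wy": 0,"wz": 0,"grip": 1},{"x": 0.061,"y": -0.015,"z": 0.38,"wx": 0,"wy": 0,"wz": 0,"grip": 1}])

```text
time: 2.85
ee_pos: [0.4651, 0.1906, 0.0965]
eef_rot: [[0.993, -0.002, -0.12], [-0.002, -1.0, -0.001], [-0.12, 0.001, -0.993]]
contact_force: [-0.5, 0.2, -0.0]
opening: 0.0946
```

```bash
python3 - <<'E'
from h import *
a=snap('scene','s1.png');b=snap('top','t1.png')
cr=lambda s,x0,y0,w,h,k:cv2.resize(s['pixels'][y0:y0+h,x0:x0+w],None,fx=k,fy=k,interpolation=cv2.INTER_CUBIC)
cv2.imwrite('pics/c1.png',np.hstack([cr(a,250,60,130,120,3),cr(b,75,150,130,120,3)])[:,:,::-1])
E
```

```text
(no output)
```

View pics/c1.png

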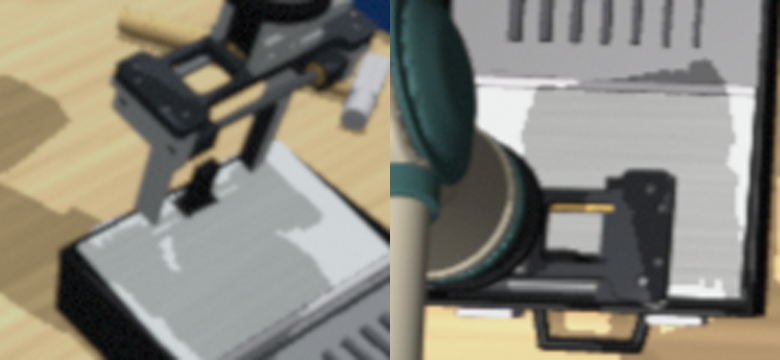

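The tab (scene crop, about (200,185)) sits between the two open fingers, so I'm closing on it.

send_rows(squeeze=12, increments=[{"x": 0,"y": 0,"z": 0.01,"wx": 0,"wy": 0,"wz": 0,"grip": -0.75},{"x": 0,"y": 0,"z": 0.01,"wx": 0,"wy": 0,"wz": 0,"grip": -0.75},{"x": 0,"y": 0,"z": 0.01,"wx": 0,"wy": 0,"wz": 0,"grip": -0.75},{"x": 0,"y": 0,"z": 0.01,"wx": 0,"wy": 0,"wz": 0,"grip": -0.75},{"x": 0,"y": 0,"z": 0.01,"wx": 0,"wy": 0,"wz": 0,"grip": -0.75},{"x": 0,"y": 0,"z": 0.01,"wx": 0,"wy": 0,"wz": 0,"grip": -0.75},{"x": 0,"y": 0,"z": 0.01,"wx": 0,"wy": 0,"wz": 0,"grip": -0.75},{"x": 0,"y": 0,"z": 0.01,"wx": 0,"wy": 0,"wz": 0,"grip": -0.75}])

```text
time: 3.95
ee_pos: [0.465, 0.1895, 0.0943]
eef_rot: [[0.993, 0.002, -0.12], [0.002, -1.0, -0.006], [-0.12, 0.006, -0.993]]
contact_force: [0.1, -6.8, 0.1]
opening: 0.02
```

```bash
cat > arc.py <<'E'
import sys
from h import *
def arc(t0,t1,n,cmd_off,fphi,H=np.array([.582,.058]),dyt=0):
    o=r.get_obs();R=np.array(o['eef_rot']);p=np.array(o['ee_pos'])
    def tcp(t):
        f=fphi(t);g=H+np.array([-.12*np.cos(t)+.032*np.sin(t),.12*np.sin(t)+.032*np.cos(t)])
        return g+.011*np.array([-np.sin(f),-np.cos(f)])
    print('p',p.round(4),'model',tcp(t0).round(4))
    ref=p+cmd_off
    ph0=np.arctan2(-R[0,2],-R[2,2])
    for t in np.linspace(t0,t1,n+1)[1:]:
        w=tcp(t);d=R.T@np.array([w[0]-ref[0],0,w[1]-ref[2]])/.2
        print(round(t,2),'x %.3f z %.3f wy %.3f'%(d[0],d[2],-(fphi(t)-ph0)/np.pi))
E
python3 -c "
from arc import *
arc(.127,1.087,12,np.zeros(3),lambda t:.12+.3*(t-.127))"
```

```text
p [0.465  0.1895 0.0943] model [0.4657 0.094 ]
0.21 x 0.017 z -0.046 wy -0.008
0.29 x 0.035 z -0.092 wy -0.015
0.37 x 0.056 z -0.137 wy -0.023
0.45 x 0.080 z -0.179 wy -0.031
0.53 x 0.108 z -0.220 wy -0.038
0.61 x 0.139 z -0.257 wy -0.046
0.69 x 0.173 z -0.293 wy -0.054
0.77 x 0.210 z -0.325 wy -0.061
0.85 x 0.249 z -0.354 wy -0.069
0.93 x 0.290 z -0.380 wy -0.076
1.01 x 0.333 z -0.403 wy -0.084
1.09 x 0.378 z -0.422 wy -0.092
```

send_rows(squeeze=15, increments=[{"x": 0.017,"y": 0.008,"z": -0.046,"wx": 0,"wy": -0.008,"wz": 0,"grip": -1},{"x": 0.035,"y": 0.008,"z": -0.092,"wx": 0,"wy": -0.015,"wz": 0,"grip": -1},{"x": 0.056,"y": 0.008,"z": -0.137,"wx": 0,"wy": -0.023,"wz": 0,"grip": -1},{"x": 0.08,"y": 0.008,"z": -0.179,"wx": 0,"wy": -0.031,"wz": 0,"grip": -1},{"x": 0.108,"y": 0.008,"z": -0.22,"wx": 0,"wy": -0.038,"wz": 0,"grip": -1},{"x": 0.139,"y": 0.008,"z": -0.257,"wx": 0,"wy": -0.046,"wz": 0,"grip": -1}])

```text
time: 4.7
ee_pos: [0.4969, 0.189, 0.1418]
eef_rot: [[0.964, 0.0, -0.267], [-0.001, -1.0, -0.003], [-0.267, 0.004, -0.964]]
contact_force: [-2.3, -4.0, -2.3]
opening: 0.0201
```

```bash
python3 -c "
from arc import *
o=r.get_obs();print(o['contact_force'],o['opening'],o['eef_rot'][0])
arc(.607,1.4,10,np.zeros(3),lambda t:.12+.3*(t-.127))"
```

```text
[-2.33112392 -4.0102691  -2.32168952] 0.020053624944069343 [ 9.63811509e-01  3.46992013e-04 -2.66584423e-01]
p [0.4969 0.189  0.1418] model [0.4988 0.1421]
0.69 x 0.037 z -0.044 wy -0.006
0.77 x 0.068 z -0.081 wy -0.013
0.84 x 0.102 z -0.115 wy -0.021
0.92 x 0.138 z -0.147 wy -0.028
1.0 x 0.177 z -0.176 wy -0.036
1.08 x 0.218 z -0.201 wy -0.044
1.16 x 0.261 z -0.223 wy -0.051
1.24 x 0.305 z -0.241 wy -0.059
1.32 x 0.351 z -0.256 wy -0.066
1.4 x 0.398 z -0.267 wy -0.074
```

send_rows(increments=[{"x": 0.03,"y": 0.005,"z": -0.044,"wx": 0,"wy": -0.006,"wz": 0,"grip": -1},{"x": 0.06,"y": 0.005,"z": -0.081,"wx": 0,"wy": -0.013,"wz": 0,"grip": -1},{"x": 0.094,"y": 0.005,"z": -0.115,"wx": 0,"wy": -0.021,"wz": 0,"grip": -1},{"x": 0.13,"y": 0.005,"z": -0.147,"wx": 0,"wy": -0.028,"wz": 0,"grip": -1},{"x": 0.169,"y": 0.005,"z": -0.176,"wx": 0,"wy": -0.036,"wz": 0,"grip": -1},{"x": 0.21,"y": 0.005,"z": -0.201,"wx": 0,"wy": -0.044,"wz": 0,"grip": -1},{"x": 0.253,"y": 0.005,"z": -0.223,"wx": 0,"wy": -0.051,"wz": 0,"grip": -1},{"x": 0.297,"y": 0.005,"z": -0.241,"wx": 0,"wy": -0.059,"wz": 0,"grip": -1},{"x": 0.343,"y": 0.005,"z": -0.256,"wx": 0,"wy": -0.066,"wz": 0,"grip": -1},{"x": 0.39,"y": 0.005,"z": -0.267,"wx": 0,"wy": -0.074,"wz": 0,"grip": -1}])

```text
time: 5.95
ee_pos: [0.5871, 0.1879, 0.1733]
eef_rot: [[0.877, -0.0, -0.481], [-0.002, -1.0, -0.003], [-0.481, 0.004, -0.877]]
contact_force: [-2.3, -4.6, -0.9]
opening: 0.0197
```

```bash
python3 -c "
from arc import *
o=r.get_obs();print(o['contact_force'],o['opening'],o['eef_rot'][0])
s=snap('scene','s2.png')
arc(1.4,2.1,9,np.zeros(3),lambda t:.12+.3*(t-.127))"
```

```text
[-2.27659163 -4.58804262 -0.91624806] 0.019695099507065123 [ 8.76953862e-01 -2.33967182e-04 -4.80574521e-01]
p [0.5885 0.1878 0.1728] model [0.5878 0.172 ]
1.48 x 0.043 z -0.012 wy -0.008
1.56 x 0.087 z -0.027 wy -0.015
1.63 x 0.133 z -0.037 wy -0.023
1.71 x 0.180 z -0.044 wy -0.030
1.79 x 0.227 z -0.047 wy -0.037
1.87 x 0.274 z -0.046 wy -0.045
1.94 x 0.321 z -0.042 wy -0.052
2.02 x 0.367 z -0.034 wy -0.060
2.1 x 0.412 z -0.022 wy -0.067
```

View pics/s2.png

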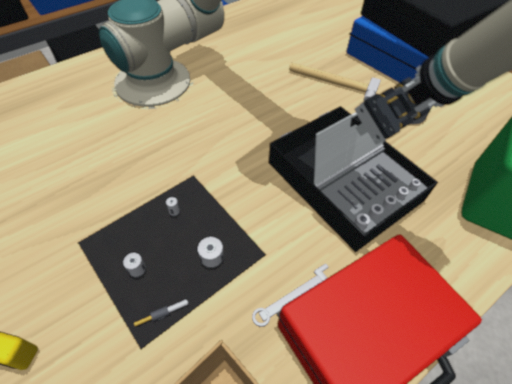

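The flap is nearly upright (around (345,150)) and still gripped by the tab. I'll carry on past upright.

send_rows(increments=[{"x": 0.043,"y": 0.005,"z": -0.012,"wx": 0,"wy": -0.008,"wz": 0,"grip": -1},{"x": 0.087,"y": 0.005,"z": -0.027,"wx": 0,"wy": -0.015,"wz": 0,"grip": -1},{"x": 0.133,"y": 0.005,"z": -0.037,"wx": 0,"wy": -0.023,"wz": 0,"grip": -1},{"x": 0.18,"y": 0.005,"z": -0.044,"wx": 0,"wy": -0.03,"wz": 0,"grip": -1},{"x": 0.227,"y": 0.005,"z": -0.047,"wx": 0,"wy": -0.037,"wz": 0,"grip": -1},{"x": 0.274,"y": 0.005,"z": -0.046,"wx": 0,"wy": -0.045,"wz": 0,"grip": -1},{"x": 0.321,"y": 0.005,"z": -0.042,"wx": 0,"wy": -0.052,"wz": 0,"grip": -1},{"x": 0.367,"y": 0.005,"z": -0.034,"wx": 0,"wy": -0.06,"wz": 0,"grip": -1},{"x": 0.412,"y": 0.005,"z": -0.022,"wx": 0,"wy": -0.067,"wz": 0,"grip": -1},{"x": 0.412,"y": 0.005,"z": -0.022,"wx": 0,"wy": -0.067,"wz": 0,"grip": -1}])

```text
time: 7.25
ee_pos: [0.6638, 0.1869, 0.1368]
eef_rot: [[0.761, -0.002, -0.649], [-0.003, -1.0, -0.002], [-0.649, 0.003, -0.761]]
contact_force: [0.2, -5.5, 0.3]
opening: 0.02
```

send_rows(increments=[{"x": 0,"y": 0,"z": 0,"wx": 0,"wy": 0,"wz": 0,"grip": 0.2},{"x": 0,"y": 0,"z": 0,"wx": 0,"wy": 0,"wz": 0,"grip": 0.2},{"x": 0,"y": 0,"z": 0,"wx": 0,"wy": 0,"wz": 0,"grip": 0.2},{"x": 0,"y": 0,"z": 0,"wx": 0,"wy": 0,"wz": 0,"grip": 0.2}])

```text
time: 7.75
ee_pos: [0.6625, 0.1891, 0.1383]
eef_rot: [[0.76, 0.001, -0.649], [0.001, -1.0, -0.0], [-0.649, -0.0, -0.76]]
contact_force: [-0.4, -0.3, -0.2]
opening: 0.0547
```

send_rows(increments=[{"x": 0,"y": 0,"z": -0.15,"wx": 0,"wy": 0,"wz": 0,"grip": 0.2},{"x": 0,"y": 0,"z": -0.4,"wx": 0,"wy": 0,"wz": 0,"grip": 1},{"x": 0,"y": 0,"z": -0.65,"wx": 0,"wy": 0,"wz": 0,"grip": 1},{"x": 0,"y": 0,"z": -0.65,"wx": 0,"wy": 0,"wz": 0,"grip": 1}])

```text
time: 8.25
ee_pos: [0.6625, 0.1604, 0.2916]
eef_rot: [[0.695, 0.009, -0.719], [-0.001, -1.0, -0.014], [-0.719, 0.011, -0.695]]
contact_force: [-0.3, 0.0, 0.2]
opening: 0.083
```

```bash
python3 -c "
from h import *
o=r.get_obs();print(o['time'],o['q'],o['opening'],o['ee_pos'],o['contact_force'])
s=snap('scene','s3.png')
"
```

```text
8.25 [0.10214315 1.0080985  0.22046847 0.14227133 2.71053609 1.77242391] 0.08301066356293695 [0.66250728 0.16044065 0.29160793] [-0.26323419  0.01791699  0.18829779]
```

View pics/s3.png

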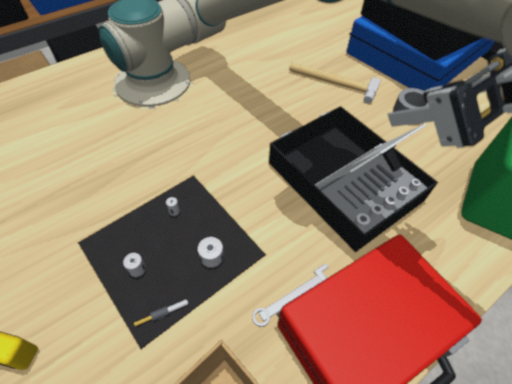

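The flap is open and leaning back, with the bay exposed and the gripper clear of the tab. The arm is at its joint 3 and 5 limits, so I'm untilting the tool and moving away straight off.

send_rows(increments=[{"x": -0.51,"y": 0.75,"z": 0.17,"wx": 0,"wy": 0.225,"wz": 0,"grip": 1},{"x": -0.51,"y": 0.75,"z": 0.17,"wx": 0,"wy": 0.225,"wz": 0,"grip": 1},{"x": -0.51,"y": 0.75,"z": 0.17,"wx": 0,"wy": 0.225,"wz": 0,"grip": 1},{"x": -0.51,"y": 0.75,"z": 0.17,"wx": 0,"wy": 0.225,"wz": 0,"grip": 1},{"x": -0.51,"y": 0.75,"z": 0.17,"wx": 0,"wy": 0.225,"wz": 0,"grip": 1},{"x": -0.51,"y": 0.75,"z": 0.17,"wx": 0,"wy": 0.225,"wz": 0,"grip": 1}])

```text
time: 9.05
ee_pos: [0.5685, 0.0114, 0.3431]
eef_rot: [[0.995, 0.011, -0.096], [0.01, -1.0, -0.011], [-0.096, 0.011, -0.995]]
contact_force: [0.2, 0.7, 0.0]
opening: 0.094
```

```bash
python3 -c "
from h import *
o=r.get_obs();print(o['time'],o['q'],o['opening'],o['ee_pos'],o['eef_rot'])
"
```

```text
9.05 [-0.08886065  0.28376211  1.18601966 -0.02034599  1.76634794  1.46863708] 0.09401399840737948 [0.56849363 0.01136438 0.34313994] [[ 0.99534061  0.01079384 -0.09581529]
 [ 0.00973619 -0.99988648 -0.0114992 ]
 [-0.09592854  0.01051274 -0.99533271]]
```

send_rows(increments=[{"x": 0.062,"y": 0.847,"z": 0.3,"wx": 0.0034,"wy": 0.0306,"wz": 0.003,"grip": 1},{"x": 0.062,"y": 0.847,"z": 0.3,"wx": 0.0034,"wy": 0.0306,"wz": 0.003,"grip": 1},{"x": 0.062,"y": 0.847,"z": 0.98,"wx": 0.0034,"wy": 0.0306,"wz": 0.003,"grip": 1},{"x": 0.062,"y": 0.847,"z": 0.98,"wx": 0.0034,"wy": 0.0306,"wz": 0.003,"grip": 1},{"x": 0.062,"y": 0.847,"z": 0.98,"wx": 0.0034,"wy": 0.0306,"wz": 0.003,"grip": 1},{"x": 0.062,"y": 0.847,"z": 0.98,"wx": 0.0034,"wy": 0.0306,"wz": 0.003,"grip": 1},{"x": 0.062,"y": 0.847,"z": 0.98,"wx": 0.0034,"wy": 0.0306,"wz": 0.003,"grip": 1}])

```text
time: 9.93
ee_pos: [0.566, -0.1605, 0.148]
eef_rot: [[1.0, 0.001, -0.001], [0.001, -1.0, -0.0], [-0.001, 0.0, -1.0]]
contact_force: [-0.5, 0.4, 0.1]
opening: 0.0938
```

```bash
python3 -c "
from h import *
o=r.get_obs();print(o['time'],o['ee_pos'],o['eef_rot'])
R=np.array(o['eef_rot']);print(R.T@(np.array([.5645,-.1602,.024])-o['ee_pos'])/.2)
"
```

```text
9.925 [ 0.56600768 -0.16054008  0.14802445] [[ 9.99998907e-01  1.33832251e-03 -6.27887219e-04]
 [ 1.33813480e-03 -9.99999060e-01 -2.99282855e-04]
 [-6.28287165e-04  2.98442331e-04 -9.99999758e-01]]
[-0.00714651 -0.00189558  0.6201263 ]
```

send_rows(increments=[{"x": -0.007,"y": 0,"z": 0.25,"wx": 0,"wy": 0,"wz": 0,"grip": 1},{"x": -0.007,"y": 0,"z": 0.45,"wx": 0,"wy": 0,"wz": 0,"grip": 1},{"x": -0.007,"y": 0,"z": 0.58,"wx": 0,"wy": 0,"wz": 0,"grip": 1},{"x": -0.007,"y": 0,"z": 0.62,"wx": 0,"wy": 0,"wz": 0,"grip": 1},{"x": -0.007,"y": 0,"z": 0.62,"wx": 0,"wy": 0,"wz": 0,"grip": 1}])

```text
time: 10.55
ee_pos: [0.5639, -0.1609, 0.0251]
eef_rot: [[1.0, 0.001, 0.001], [0.001, -1.0, -0.001], [0.001, 0.001, -1.0]]
contact_force: [0.4, 0.5, -0.5]
opening: 0.0941
```

send_rows(squeeze=25, increments=[{"x": 0,"y": 0,"z": 0,"wx": 0,"wy": 0,"wz": 0,"grip": -0.3},{"x": 0,"y": 0,"z": 0,"wx": 0,"wy": 0,"wz": 0,"grip": -0.3},{"x": 0,"y": 0,"z": 0,"wx": 0,"wy": 0,"wz": 0,"grip": -0.3},{"x": 0,"y": 0,"z": 0,"wx": 0,"wy": 0,"wz": 0,"grip": -0.3},{"x": 0,"y": 0,"z": 0,"wx": 0,"wy": 0,"wz": 0,"grip": -0.3},{"x": 0,"y": 0,"z": 0,"wx": 0,"wy": 0,"wz": 0,"grip": -0.3}])

```text
time: 11.3
ee_pos: [0.5623, -0.161, 0.024]
eef_rot: [[1.0, 0.001, -0.001], [0.001, -1.0, -0.001], [-0.001, 0.001, -1.0]]
contact_force: [0.2, -0.5, 1.3]
opening: 0.0457
```

send_rows(increments=[{"x": 0,"y": 0,"z": -0.2,"wx": 0,"wy": 0,"wz": 0,"grip": -0.3},{"x": 0,"y": 0,"z": -0.45,"wx": 0,"wy": 0,"wz": 0,"grip": -0.3},{"x": 0,"y": 0,"z": -0.7,"wx": 0,"wy": 0,"wz": 0,"grip": -0.3},{"x": -0.1,"y": -0.2,"z": -0.85,"wx": 0,"wy": 0,"wz": 0,"grip": -0.3},{"x": -0.2,"y": -0.4,"z": -0.85,"wx": 0,"wy": 0,"wz": 0,"grip": -0.3},{"x": -0.3,"y": -0.6,"z": -0.85,"wx": 0,"wy": 0,"wz": 0,"grip": -0.3},{"x": -0.3,"y": -0.8,"z": -0.85,"wx": 0,"wy": 0,"wz": 0,"grip": -0.3},{"x": -0.3,"y": -0.95,"z": -0.85,"wx": 0,"wy": 0,"wz": 0,"grip": -0.3}])

```text
time: 12.3
ee_pos: [0.5015, 0.0308, 0.1938]
eef_rot: [[1.0, 0.001, -0.001], [0.001, -1.0, -0.0], [-0.001, 0.0, -1.0]]
contact_force: [0.5, -0.9, -1.4]
opening: 0.0452
```

send_rows(increments=[{"x": 0,"y": -0.2,"z": 0,"wx": 0,"wy": 0,"wz": 0,"grip": -0.3},{"x": 0,"y": -0.4,"z": 0,"wx": 0,"wy": 0,"wz": 0,"grip": -0.3},{"x": 0,"y": -0.6,"z": 0,"wx": 0,"wy": 0,"wz": 0,"grip": -0.3},{"x": 0,"y": -0.75,"z": 0,"wx": 0,"wy": 0,"wz": 0,"grip": -0.3},{"x": 0,"y": -0.81,"z": 0,"wx": 0,"wy": 0,"wz": 0,"grip": -0.3},{"x": 0,"y": -0.81,"z": 0,"wx": 0,"wy": 0,"wz": 0,"grip": -0.3}])

```text
time: 13.05
ee_pos: [0.502, 0.1912, 0.1934]
eef_rot: [[1.0, 0.002, -0.002], [0.002, -1.0, -0.001], [-0.002, 0.001, -1.0]]
contact_force: [0.3, -0.4, -1.9]
opening: 0.0459
```

```bash
python3 -c "
from h import *
o=r.get_obs();print(o['time'],o['ee_pos'],o['opening'],o['contact_force'])
R=np.array(o['eef_rot']);print(R.T@(np.array([.507,.190,.0285])-o['ee_pos'])/.2)
a=snap('scene','s4.png');b=snap('top','t4.png')
cr=lambda s,x0,y0,w,h,k:cv2.resize(s['pixels'][y0:y0+h,x0:x0+w],None,fx=k,fy=k,interpolation=cv2.INTER_CUBIC)
cv2.imwrite('pics/c4.png',np.hstack([cr(a,250,60,200,190,2),cr(b,65,80,200,190,2)])[:,:,::-1])
"
```

```text
13.05 [0.50201298 0.19123453 0.19341791] 0.04593616579365082 [ 0.33780669 -0.3832698  -1.93380937]
[0.0263666  0.00498482 0.82455308]
```

View pics/c4.png

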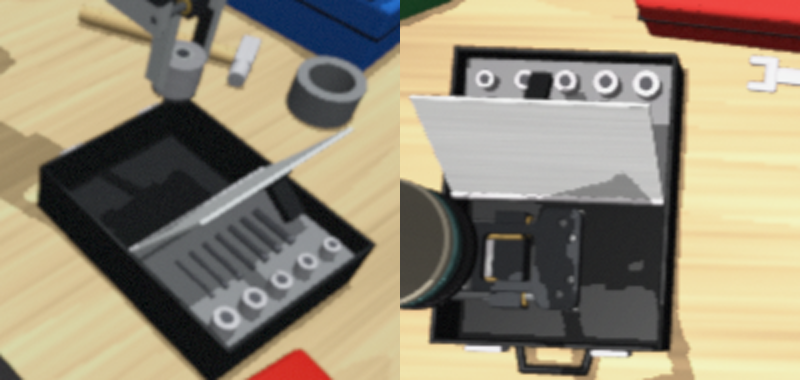

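The flap stands leaning back and the saw is held over the open bay, so I'm lowering it.

send_rows(increments=[{"x": 0.02,"y": 0,"z": 0.2,"wx": 0,"wy": 0,"wz": 0,"grip": -0.3},{"x": 0.02,"y": 0,"z": 0.4,"wx": 0,"wy": 0,"wz": 0,"grip": -0.3},{"x": 0.02,"y": 0,"z": 0.6,"wx": 0,"wy": 0,"wz": 0,"grip": -0.3},{"x": 0.02,"y": 0,"z": 0.73,"wx": 0,"wy": 0,"wz": 0,"grip": -0.3},{"x": 0.02,"y": 0,"z": 0.79,"wx": 0,"wy": 0,"wz": 0,"grip": -0.3},{"x": 0.02,"y": 0,"z": 0.81,"wx": 0,"wy": 0,"wz": 0,"grip": -0.3},{"x": 0.02,"y": 0,"z": 0.82,"wx": 0,"wy": 0,"wz": 0,"grip": -0.3},{"x": 0.02,"y": 0,"z": 0.825,"wx": 0,"wy": 0,"wz": 0,"grip": -0.3},{"x": 0.02,"y": 0,"z": 0.825,"wx": 0,"wy": 0,"wz": 0,"grip": -0.3}])

```text
time: 14.28
ee_pos: [0.5065, 0.1913, 0.0294]
eef_rot: [[1.0, 0.001, 0.0], [0.001, -1.0, -0.0], [0.0, 0.0, -1.0]]
contact_force: [0.4, 0.3, -1.6]
opening: 0.0457
```

send_rows(increments=[{"x": 0,"y": 0,"z": 0.005,"wx": 0,"wy": 0,"wz": 0,"grip": -0.3},{"x": 0,"y": 0,"z": 0.01,"wx": 0,"wy": 0,"wz": 0,"grip": -0.3},{"x": 0,"y": 0,"z": 0.01,"wx": 0,"wy": 0,"wz": 0,"grip": -0.3}])

```text
time: 14.65
ee_pos: [0.5062, 0.1912, 0.027]
eef_rot: [[1.0, 0.001, -0.001], [0.001, -1.0, -0.001], [-0.001, 0.001, -1.0]]
contact_force: [0.0, 0.1, 0.9]
opening: 0.0454
```

Contact made: the vertical force went from −1.6 to +0.9 N at the expected height. Releasing and backing off.

send_rows(increments=[{"x": 0,"y": 0,"z": 0.01,"wx": 0,"wy": 0,"wz": 0,"grip": 0.6},{"x": 0,"y": 0,"z": 0.01,"wx": 0,"wy": 0,"wz": 0,"grip": 0.6},{"x": 0,"y": 0,"z": 0.01,"wx": 0,"wy": 0,"wz": 0,"grip": 0.6},{"x": 0,"y": 0,"z": 0.01,"wx": 0,"wy": 0,"wz": 0,"grip": 0.6},{"x": 0,"y": 0,"z": -0.1,"wx": 0,"wy": 0,"wz": 0,"grip": 0.6},{"x": 0,"y": 0,"z": -0.35,"wx": 0,"wy": 0,"wz": 0,"grip": 0.6},{"x": 0,"y": 0,"z": -0.65,"wx": 0,"wy": 0,"wz": 0,"grip": 0.6},{"x": 0,"y": 0,"z": -0.95,"wx": 0,"wy": 0,"wz": 0,"grip": 0.6},{"x": 0,"y": 0,"z": -1,"wx": 0,"wy": 0,"wz": 0,"grip": 0.6}])

```text
time: 15.78
ee_pos: [0.5088, 0.1919, 0.2316]
eef_rot: [[1.0, 0.001, 0.008], [0.001, -1.0, 0.002], [0.008, -0.002, -1.0]]
contact_force: [0.2, 0.2, -0.3]
opening: 0.075
```

send_rows(increments=[{"x": -0.3,"y": 0.3,"z": 0,"wx": 0,"wy": 0,"wz": 0,"grip": 0.6},{"x": -0.6,"y": 0.6,"z": 0,"wx": 0,"wy": 0,"wz": 0,"grip": 0.6},{"x": -0.8,"y": 1,"z": 0,"wx": 0,"wy": 0,"wz": 0,"grip": 0.6},{"x": -0.8,"y": 1,"z": 0,"wx": 0,"wy": 0,"wz": 0,"grip": 0.6},{"x": -0.8,"y": 1,"z": 0,"wx": 0,"wy": 0,"wz": 0,"grip": 0.6},{"x": -0.8,"y": 1,"z": 0,"wx": 0,"wy": 0,"wz": 0,"grip": 0.6}])

```text
time: 16.52
ee_pos: [0.3463, -0.0088, 0.2267]
eef_rot: [[1.0, -0.002, -0.001], [-0.002, -1.0, 0.0], [-0.001, -0.0, -1.0]]
contact_force: [0.3, 0.3, -0.5]
opening: 0.0753
```

```bash
python3 -c "
from h import *
a=snap('scene','s5.png');b=snap('top','t5.png')
o=r.get_obs();print(o['time'],o['ee_pos'],o['contact_force'])
cr=lambda s,x0,y0,w,h,k:cv2.resize(s['pixels'][y0:y0+h,x0:x0+w],None,fx=k,fy=k,interpolation=cv2.INTER_CUBIC)
cv2.imwrite('pics/c5.png',np.hstack([cr(a,80,80,370,280,1),cr(b,65,90,370,280,1)])[:,:,::-1])
"
```

```text
16.625 [ 0.34707557 -0.00800166  0.22680094] [-0.03133326  0.57728019 -0.40159204]
```

View pics/c5.png

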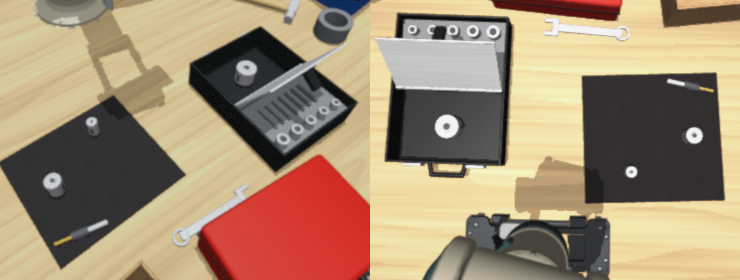

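The large saw stands bore-up in the bay (scene crop (246,70), top crop (446,126)). The flap leans back, and the two small saws are where they were. I'll check the numbers and then hand in.

```bash
python3 -c "
from h import *
a=r.snapshot('scene');b=r.snapshot('top')
print(tri(b,(65+446-370,90+126),a,(80+246,80+67)), 'expect ~ .506 .191 .048')
print(r.close_job())
"
```

```text
(array([0.5079, 0.1927, 0.0488]), 0.0001) expect ~ .506 .191 .048
the job is handed in; nothing more can be done
None
```

The job is done and handed in at about 17 s of the 58 s allowed.

**What I did:** I gripped the flap by its tab, swung it to about 2.1 rad (upright is 1.57) and let go. I then picked up the largest saw and stood it on the bay floor, teeth down.

**Last checks:**
- **Saw:** its top measured at (0.508, 0.193, 0.049) from the two cameras. I expected about (0.506, 0.191, 0.048), so it is standing upright on the floor near the middle of the bay.
- **Flap:** it is still leaning back, clear of the bay. The 2.1 rad comes from the tool pose just before release, and I did not re-measure the angle afterwards.
- **Small saws:** the final picture shows both still in place on the mat. I checked this by eye only.
- **Robot:** it is touching nothing, and the forces I read stayed under about 8 N.

**One thing that went wrong:** while I backed off the tab, the arm ran up against its limits on joints 3 and 5. Joint 5 read 2.7105 against a limit of 2.71, and joint 3 read 0.2205 against 0.22. I moved it away at once, but that joint 5 reading is marginally over its range.

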